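Arm the laser at its guarded switch

ROBOT

A 6-joint arm with a two-finger parallel gripper is mounted at the origin on a cart in front of the work surface, level with it; the furniture and walls round the work are solid. World frame = base frame: x ahead of the robot, y to its left, z up, the work surface at z = 0. Lengths are in mm, angles in rad, forces in N, time in s.
With the tool pointing down it reaches from about 400 to 925 mm from the base axis. Payload 12.5 kg.
Tool frame: the origin (TCP) lies between the finger pads; the fingertips stand 19 mm ahead of it and the grasp point (between the pads) is the TCP (env.tips_ahead is the distance from the TCP to the fingertips, in mm); z points along the fingers, y is the line along which they close (so a half turn about z gives the same grasp; the last joint's range is limited). The gripper opens to 95 mm and grips with 3 to 60 N. Pads are 20 mm wide; open, the fingers measure 119 mm over their backs; the gripper's body (75 mm by 180 mm) begins 59 mm behind the grasp point.
Start: joints at [1.173, 0.491, 1.559, -0, 1.092, -0.106], TCP at [179.781, 598.603, 212.561] pointing down, gripper open.
Joint ranges: [-3.1, 3.1], [-0.84, 2.19], [0.05, 2.79], [-1.13, 4.28], [0.06, 2.93], [-2.69, 2.69]. Speed limits (rad/s): [2.22, 2.22, 2.79, 3.14, 3.14, 3.14].

INTERFACE

Orientations are given as [roll, pitch, yaw] about the fixed x, y, z axes, in that order (R = Rz(yaw) Ry(pitch) Rx(roll)).
In Python, from cell import env gives the robot as it stands.
- The arm moves only by the shell command python3 -m crank 'ROWS'. ROWS is JSON, a list of rows, each a list of 5 numbers: the shift along the tool's x, y, z in mm, then the turn about the tool's z in degrees, then the finger opening in mm, from 0 to 95.1. In form: [[dx, dy, dz, yaw, grip], ...]. A call has 1 to 10 rows; each row is the pose to reach, as a shift and turn from the pose commanded when the call began, along the tool's axes at that moment; what a row does not reach only later rows make up. A row lasts 1/12 s, in which the tool goes at most 41.7 mm and 7.16 degrees, less where a joint would pass 70% of its speed; a pose out of reach is approached as far as the arm can. A call with a gripper value outside its range is refused whole. The fingers move at their own pace and stop on an object; the grip force is fixed at half the most. Time passes only in rows, so rows that repeat a pose let the fingers close. It gives the time, the measured TCP pose, the force, the opening and the grip force at its end, in the units of the state.
- env.state(): the state, without advancing time (a new reading comes with each control period).
- env.read_camera(name): name is "side" or "top"; returns a dict with "img" (400x640x3 uint8, blue, green, red), "K" (3x3 intrinsics, pixels), "pose" (4x4, takes a point from camera to world coordinates). Camera axes: x right, y down, z forward; pixel columns grow to the right and rows downward; lengths in mm; the calibration is good to about 2 mm. A picture is of the moment at which its call begins. There is no depth.
- env.job_done(): hands the job in; it is judged then, once.
The state is a dict: "t": time; "joints": joint angles; "qvel": joint speeds; "tau": joint torques, N m; "eef_pos": TCP position; "tcp_rot": TCP orientation; "ft_force": force on the tool from outside, world axes, zero at the start; "moment": the same for the moment, N m; "opening": opening from 0.0 (shut) to 1.0 (fully open); "grip_force": force on a finger pad.
Only numpy, scipy, OpenCV 4.12 (cv2) and the standard library are available. Lean on these libraries where they do the work, as an engineer would, in place of code of your own. Each camera call takes 0.05 s, during which the arm holds its last target. There are 200 camera calls.

TASK

Arm the laser at the box whose switch lies under a hinged metal guard: lift the guard with a finger under the roller at its lip and, while it is held up, push the toggle beneath with the fingertips fully over to its stop on the side of the hinge. Then draw back so that the guard drops fully shut over the toggle, which stays switched. Only touch and push, never grip the guard or the toggle; leave the toggle of the other, unguarded box as it is, and do not lift, shift or tip the beaker, the lens case and the dish that stand between the boxes.

Things in the scene. Friction and masses are not known exactly. Their poses are not given: they have to be found in the camera images.
- laser_unit: The guarded switch box: grey fixed housing 100 long (x -42 to +58) x 116 wide (y) x 80 high, a toggle in the middle of its top under a steel guard. Origin: on the worktop right below the toggle's pivot; x points from its front (pilot lens, sockets, guard's lip) to the hinge at the back, z up. The front faces the robot, turned by up to 0.3 rad from straight on to world x.
- plain_unit: The other box: the same housing and toggle with no guard, posts or rests; same axes and origin. Leave its toggle alone.
- guard (a joint): Angle of the guard (rad): 0 = shut, level over the toggle; grows as its front lip swings up and back; stop at 1.4. It never stays up: its weight and a light spring shut it as soon as it is let go (0.4 N up at the lip lifts it).
- guard_lip (a point): Middle of the guard's free front edge: the axis of a freely turning roller (8 diameter, 66 wide) that forms its lip, 75 from the hinge. The guard is a plate 78 wide, 3 thick, with 13 deep side cheeks (70 between them). Shut, this point is 126 above the worktop, 46 above the box's top, at x = -37 of the box. Axes turn with the guard: x from lip to hinge, z normal to the plate (up when shut).
- guard_hinge (a point): Middle of the hinge axis, along the box's y, 126 above the worktop, at x = +38 in the box's frame. Posts (16 x 6, to 130 high) carry it at y = +-43. Two rubber rests (8 diameter, to 113 high) stand under the guard's sides at x = -22, y = +-37 of the box; between them the front is open below the guard.
- toggle (a joint): Angle of the toggle under the guard (rad): 0 = off, leaning 0.42 from upright to the front; 0.84 = on, leaning 0.42 to the hinge. It stays wherever it is left: push it to its stop. About 0.6 N at its tip moves it.
- toggle_tip (a point): Point on the toggle's axis 36 mm from its pivot, which is 80 above the worktop at the origin of the box in x and y. The toggle is a steel bat of 10 mm diameter at this point that ends 5 mm beyond it. At off this point is at x = -15, 113 above the worktop; at on x = +15.
- plain_toggle (a joint): Angle of the unguarded toggle of the other box (rad), 0 = off, as above; must stay at 0.
- plain_toggle_tip (a point): Tip of the toggle of the other box, defined as toggle_tip.
- beaker1_mid (a point): Bystander: small clear loose beaker, 56 diameter, 62 high; the point is its centre half-way up.
- lens_case_mid (a point): Bystander: loose clear case with black cap, 38 diameter, 64 high; the point is its centre half-way up.
- dish_mid (a point): Bystander: loose flat petri dish, 60 diameter, 15 high; the point is its centre half-way up.
Things that resemble listed ones, but are neither listed nor needed, are in the scene too. Leave any red or yellow look-alike of the laser_unit alone.

How it is judged:
By the outcome, as a careful person would: the job done as asked, in the order asked, and still so for the second after the job is handed in, with the robot touching nothing.
It also fails if it takes over 42 s, if anything falls off the work surface, if the arm or the gripper's body presses on something with over 40 N, if the wrist force passes 120 N, or if a joint passes its speed limit or range.

## Working session

There is one attempt and no reset: what is moved stays moved. The work goes in short steps, Python scripts to look and compute and a shell command to move; the robot and the scene stay as the last step left them, time stands still between calls to the robot, and variables do not carry over. Pictures are saved under pics/ and viewed, at most 10 in all, crops included, and the job is handed in when it is done.

```bash
mkdir -p pics; ls
python3 - <<'E'
from cell import env
import cv2,numpy as np
np.set_printoptions(precision=2,suppress=True)
print(env.state())
for n in("side","top"):
    r=env.read_camera(n);cv2.imwrite(f"pics/{n}0.png",r["img"]);print(n,r["K"],r["pose"])
E
```

```text
pics
{'t': 0.0, 'joints': array([ 1.17,  0.49,  1.56,  0.  ,  1.09, -0.11]), 'qvel': array([ 0.,  0.,  0.,  0., -0.,  0.]), 'tau': array([  0.  , -61.27, -25.82,   0.07,   0.05,  -0.  ]), 'eef_pos': array([179.69, 598.34, 211.95]), 'tcp_rot': array([-3.14, -0.  ,  2.85]), 'ft_force': array([ 0.45, -0.41, -0.31]), 'moment': array([ 0.03, -0.01,  0.03]), 'grip_force': 0.0, 'opening': 0.9994578248852888}
side [[479.63   0.   318.72]
 [  0.   479.63 212.96]
 [  0.     0.     1.  ]] [[   0.99   -0.08    0.1   413.14]
 [  -0.13   -0.6     0.79 -885.81]
 [  -0.01   -0.8    -0.6   740.67]
 [   0.      0.      0.      1.  ]]
top [[488.91   0.   317.48]
 [  0.   488.91 200.75]
 [  0.     0.     1.  ]] [[   0.01   -0.98    0.21  246.97]
 [  -1.     -0.01   -0.    -47.93]
 [   0.     -0.21   -0.98 1371.15]
 [   0.      0.      0.      1.  ]]
```

View pics/side0.png

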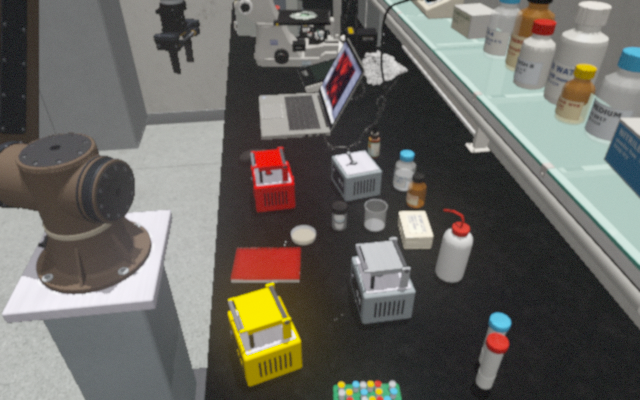

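View pics/top0.png

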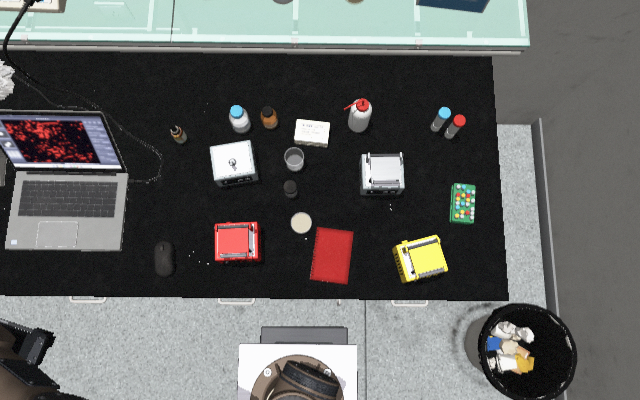

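The laser unit is the grey box near top pixel (382,173). The plain unit is at (233,163), with the dish, case and beaker between them. Next I'll measure the box and zoom in on the gripper.

```bash
cat > h.py <<'E'
from cell import env
import cv2,numpy as np
np.set_printoptions(precision=2,suppress=True)
def ray(r,u,v,z):
    P=np.array(r["pose"]);d=P[:3,:3]@np.linalg.inv(r["K"])@[u,v,1];o=P[:3,3]
    return o+d*(z-o[2])/d[2]
def pix(r,p):
    P=np.linalg.inv(r["pose"]);c=r["K"]@(P[:3,:3]@np.array(p,float)+P[:3,3]);return c[:2]/c[2]
E
python3 - <<'E'
from h import *
s=cv2.imread("pics/side0.png");t=cv2.imread("pics/top0.png")
a=cv2.resize(s[0:85,130:230],None,fx=4,fy=4,interpolation=2)
b=cv2.resize(s[225:330,340:425],None,fx=4,fy=4,interpolation=2)
c=cv2.resize(t[140:205,345:420],None,fx=5,fy=5,interpolation=2)
W=np.zeros((600,800,3),np.uint8)
a=a[:260];W[:260,:400]=a;W[:420,420:760]=b;W[270:595,:375]=c
cv2.imwrite("pics/c1.png",W)
E
```

```text
(no output)
```

View pics/c1.png

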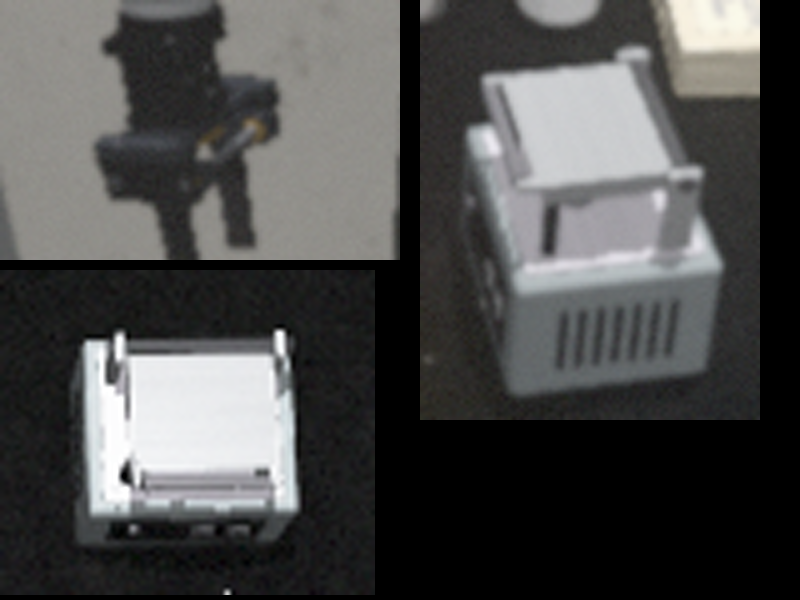

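Run:
```python
from h import *
t=env.read_camera("top");s=env.read_camera("side")
f=lambda x,y:(345+x/5,140+(y-270)/5)
for n,p,z in(("FL",(90,514),80),("FR",(298,514),80),("BL",(88,340),80),("postL",(120,333),130),("postR",(280,331),130),("rolL",(133,492),128),("rolR",(270,492),128)):
    print(n,f(*p),ray(t,*f(*p),z))
g=lambda x,y:(340+(x-420)/4,225+y/4)
for n,p,z in(("FR",(515,290),80),("BR",(720,265),80),("postR",(685,175),130),("postL",(632,52),130),("lipR",(525,187),126),("lipL",(490,77),126)):
    print("side",n,ray(s,*g(*p),z))
# shading of plain/box fit: print pixel centroid tops
for n,p,z in(("beaker",(294,155),62),("case",(290,183),64),("dish",(301,223),15),("plain",(233,150),80)):print(n,ray(t,*p,z))
```

```text
FL (363.0, 188.8) [ 564.02 -173.86   80.  ]
FR (404.6, 188.8) [ 565.55 -287.06   80.  ]
BL (362.6, 154.0) [ 662.94 -173.5    80.  ]
postL (369.0, 152.6) [ 650.96 -185.68  130.  ]
postR (401.0, 152.2) [ 653.26 -270.79  130.  ]
rolL (371.6, 184.4) [ 564.42 -191.84  128.  ]
rolR (399.0, 184.4) [ 565.4  -263.77  128.  ]
side FR [ 569.07 -287.19   80.  ]
side BR [ 667.39 -284.45   80.  ]
side postR [ 648.3  -273.46  130.  ]
side postL [ 646.02 -185.26  130.  ]
side lipR [ 575.43 -267.37  126.  ]
side lipL [ 574.19 -189.85  126.  ]
beaker [663.14  16.75  62.  ]
case [581.68  25.85  64.  ]
dish [478.67  -5.12  15.  ]
plain [669.51 184.71  80.  ]
```

```bash
python3 -m crank '[[0,0,-40,0,0],[0,0,-80,0,0],[0,0,-120,0,0],[0,0,-160,0,0],[0,0,-200,0,0],[0,0,-240,0,0],[0,0,-280,0,0],[0,0,-320,0,0],[0,0,-360,0,0],[0,0,-400,0,0]]'; python3 -c "
from h import *;print(env.state()['joints'],env.state()['tcp_rot'])"
```

```text
t: 1.03
eef_pos: [179.4, 597.7, 614.7]
tcp_rot: [3.141, 0.0, 2.85]
ft_force: [-0.3, 0.9, 1.4]
opening: 0.354
grip_force: 0.0
[ 1.17  0.42  0.66  0.    2.06 -0.11] [3.14 0.   2.85]
```

```bash
python3 -m crank '[[0,0,-40,0,0],[0,0,-80,0,0],[0,0,-120,0,0],[0,0,-160,0,0],[0,0,-200,0,0],[0,0,-240,0,0],[0,0,-280,0,0],[0,0,-320,0,0],[0,0,-360,0,0],[0,0,-400,0,0]]'; python3 -c "
from h import *;print(env.state()['joints'],env.state()['tcp_rot'])"
```

```text
t: 1.87
eef_pos: [155.3, 517.3, 767.0]
tcp_rot: [3.123, 0.0, 2.85]
ft_force: [0.0, -0.4, 0.2]
opening: 0.007
grip_force: 0.0
[ 1.16  0.5   0.05  0.    2.58 -0.12] [3.12 0.   2.85]
```

```bash
python3 -m crank '[[0,0,-100,0,0],[0,0,-200,0,0],[0,0,-300,0,0],[0,0,-400,0,0]]'; python3 -c "
from h import *;print(env.state()['joints'],env.state()['tcp_rot'])"; python3 -m crank '[[0,40,0,0,0],[0,80,0,0,0],[0,120,0,0,0],[0,160,0,0,0]]'; python3 -c "
from h import *;print(env.state()['joints'],env.state()['tcp_rot'])"
```

```text
t: 2.2
eef_pos: [137.9, 459.3, 804.3]
tcp_rot: [3.111, 0.0, 2.85]
ft_force: [0.1, 0.5, -0.1]
opening: 0.005
grip_force: 0.0
[ 1.14  0.42  0.05  0.01  2.64 -0.13] [3.11 0.   2.85]
t: 2.53
eef_pos: [164.6, 547.6, 750.8]
tcp_rot: [3.098, -0.0, 2.85]
ft_force: [0.5, 0.5, -0.4]
opening: 0.006
grip_force: 0.0
[ 1.16  0.53  0.05  0.01  2.52 -0.11] [ 3.1  -0.    2.85]
```

Run:
```python
from h import *
t=env.read_camera("top");s=env.read_camera("side")
cv2.imwrite("pics/s2.png",s["img"])
def tri(a,b):
    A=[];o=[]
    for r,(u,v) in((t,a),(s,b)):
        P=r["pose"];d=P[:3,:3]@np.linalg.inv(r["K"])@[u,v,1];d/=np.linalg.norm(d);A.append(d);o.append(P[:3,3])
    M=np.stack([A[0],-A[1]],1);k=np.linalg.lstsq(M,o[1]-o[0],rcond=None)[0]
    p,q=o[0]+k[0]*A[0],o[1]+k[1]*A[1];return (p+q)/2,np.linalg.norm(p-q)
for b in((418,50),(172,50)):print(b,tri(b,(478,130)),tri(b,(630,272)))
print("shelf edge x at heights",[ray(t,320,52,z) for z in(100,200,300,400)])
print(env.state()["joints"])
for p in((400,0,300),(700,0,400),(900,0,400)):print(pix(s,p))
```

```text
(418, 50) (array([ 763.58, -256.05,  407.36]), np.float64(54.75062631614683)) (array([ 993.08, -342.13,  131.4 ]), np.float64(76.6938661495899))
(172, 50) (array([1036.16,  388.74,   31.88]), np.float64(70.41940272835738)) (array([1599.03,  472.94, -645.29]), np.float64(511.08710562013636))
shelf edge x at heights [array([958.87, -52.28, 100.  ]), array([902.86, -51.94, 200.  ]), array([846.86, -51.6 , 300.  ]), array([790.86, -51.25, 400.  ])]
[ 1.16  0.53  0.05  0.01  2.52 -0.11]
[258.05 125.12]
[408.4   68.69]
[506.32  63.42]
```

View pics/s2.png

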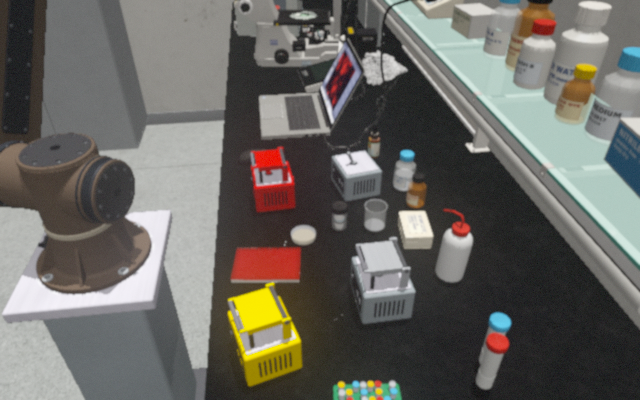

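```bash
python3 -m crank '[[-32,-26,0,-2,0],[-64,-52,0,-4,0],[-96,-78,0,-6,0],[-128,-104,0,-8,0],[-160,-130,0,-10,0],[-192,-156,0,-12,0],[-224,-182,0,-14,0],[-256,-208,0,-16,0],[-288,-234,0,-16.5,0],[-320,-260,0,-16.5,0]]'; python3 -c "
from h import *;print(env.state()['joints'],env.state()['tcp_rot'])"
```

```text
t: 3.47
eef_pos: [390.5, 210.0, 741.9]
tcp_rot: [3.098, 0.015, 3.139]
ft_force: [1.1, 1.4, -0.3]
opening: 0.006
grip_force: 0.0
[ 0.32  0.16  0.69  0.05  2.26 -1.22] [3.1  0.01 3.14]
```

```bash
python3 -m crank '[[-31,-21,18,0,0],[-62,-42,36,0,0],[-93,-63,54,0,0],[-124,-84,72,0,0],[-155,-105,90,0,0],[-186,-126,108,0,0],[-217,-147,126,0,0],[-248,-168,144,0,0],[-279,-189,162,0,0],[-310,-210,180,0,0]]'; python3 -c "
from h import *;print(env.state()['joints'],env.state()['tcp_rot'])"
python3 -m crank '[[-40,0,0,0,0],[-80,0,0,0,0],[-120,0,0,0,0],[-160,0,0,0,0],[-200,0,0,0,0],[-240,0,0,0,0]]'; python3 -c "
from h import *;print(env.state()['joints'],env.state()['tcp_rot'])"
```

```text
t: 4.3
eef_pos: [703.4, 7.8, 556.4]
tcp_rot: [3.099, 0.014, 3.138]
ft_force: [-1.1, 0.0, 0.3]
opening: 0.004
grip_force: 0.0
[-0.1   0.55  0.6   0.05  1.99 -1.65] [3.1  0.01 3.14]
t: 4.8
eef_pos: [819.2, 8.3, 509.0]
tcp_rot: [3.098, 0.035, 3.137]
ft_force: [-0.8, 0.2, 0.2]
opening: 0.006
grip_force: 0.0
[-0.09  0.88  0.05  0.06  2.18 -1.62] [3.1  0.03 3.14]
```

```bash
python3 -m crank '[[-400,0,-200,0,0],[-400,0,-200,0,0],[-400,0,-200,0,0],[-400,0,-200,0,0],[-400,0,-200,0,0],[-400,0,-200,0,0],[-400,0,-200,0,0],[-400,0,-200,0,0],[-400,0,-200,0,0],[-400,0,-200,0,0]]'; python3 -c "
from h import *;print(env.state()['joints'],env.state()['tcp_rot'])"
```

```text
t: 5.63
eef_pos: [841.7, 3.8, 487.5]
tcp_rot: [3.098, 0.061, 3.135]
ft_force: [-0.3, 0.3, 0.4]
opening: 0.006
grip_force: 0.0
[-0.09  0.91  0.05  0.06  2.13 -1.62] [3.1  0.06 3.14]
```

```bash
python3 -m crank '[[-400,0,-300,0,0]]'|grep -E "t:|pos|rot"; python3 -m crank '[[-400,0,-300,0,0]]'|grep -E "pos|rot";python3 -m crank '[[-400,0,-300,0,0]]'|grep -E "pos|rot";python3 -m crank '[[-400,0,-300,0,0],[-400,0,-300,0,0]]'|grep -E "pos|rot";python3 -m crank '[[-400,0,-300,0,0],[-400,0,-300,0,0],[-400,0,-300,0,0]]'|grep -E "t:|pos|rot"; python3 -c "
from h import *;print(env.state()['joints'])"
```

```text
t: 5.72
eef_pos: [844.3, 2.9, 491.7]
tcp_rot: [3.097, 0.08, 3.135]
eef_pos: [846.1, 1.8, 500.1]
tcp_rot: [3.096, 0.106, 3.133]
eef_pos: [847.2, 0.8, 508.7]
tcp_rot: [3.096, 0.131, 3.132]
eef_pos: [845.4, -1.0, 522.2]
tcp_rot: [3.096, 0.158, 3.131]
t: 6.3
eef_pos: [840.6, -3.4, 537.7]
tcp_rot: [3.095, 0.18, 3.13]
[-0.1   0.85  0.05  0.07  2.07 -1.63]
```

```bash
python3 -m crank '[[-400,0,-150,0,0]]'|grep rot
python3 -m crank '[[-400,0,-150,0,0]]'|grep rot
python3 -m crank '[[-400,0,-150,0,0]]'|grep rot
python3 -m crank '[[-400,0,-150,0,0]]'|grep rot
python3 -m crank '[[-400,0,-150,0,0]]'|grep rot
python3 -m crank '[[-400,0,-150,0,0]]'|grep rot
python3 -m crank '[[-400,0,-150,0,0]]'|grep rot
python3 -m crank '[[-400,0,-150,0,0]]'|grep rot
python3 -m crank '[[-400,0,-150,0,0]]'|grep rot
python3 -m crank '[[-400,0,-150,0,0]]'
python3 -c "
from h import *;print(env.state()['joints'])"
```

```text
tcp_rot: [3.094, 0.204, 3.129]
tcp_rot: [3.094, 0.227, 3.128]
tcp_rot: [3.093, 0.249, 3.127]
tcp_rot: [3.092, 0.273, 3.125]
tcp_rot: [3.091, 0.297, 3.124]
tcp_rot: [3.091, 0.321, 3.123]
tcp_rot: [3.09, 0.346, 3.122]
tcp_rot: [3.089, 0.37, 3.12]
tcp_rot: [3.089, 0.394, 3.119]
t: 7.13
eef_pos: [893.9, -9.5, 568.1]
tcp_rot: [3.088, 0.418, 3.117]
ft_force: [-0.9, -0.5, -0.2]
opening: 0.002
grip_force: 0.0
[-0.11  0.83  0.05  0.09  1.84 -1.63]
```

```bash
python3 -m crank '[[-400,0,-300,0,0]]'|grep rot
python3 -m crank '[[-400,0,-300,0,0]]'|grep rot
python3 -m crank '[[-400,0,-300,0,0]]'|grep rot
python3 -m crank '[[-400,0,-300,0,0]]'|grep rot
python3 -m crank '[[-400,0,-300,0,0]]'|grep rot
python3 -m crank '[[-400,0,-300,0,0]]'|grep rot
python3 -m crank '[[-400,0,-200,0,0]]'|grep rot
python3 -m crank '[[-400,0,-200,0,0]]'|grep rot
python3 -m crank '[[-400,0,-200,0,0]]'|grep rot
python3 -m crank '[[-400,0,-200,0,0]]'|grep rot
python3 -m crank '[[-400,0,-200,0,0]]'|grep rot
python3 -m crank '[[-400,0,-200,0,0]]'|grep rot
python3 -m crank '[[-400,0,-200,0,0]]'|grep rot
python3 -m crank '[[-400,0,-200,0,0]]'|grep rot
python3 -m crank '[[-400,0,-200,0,0]]'
python3 -c "
from h import *;print(env.state()['joints'])"
```

```text
tcp_rot: [3.087, 0.437, 3.116]
tcp_rot: [3.086, 0.462, 3.115]
tcp_rot: [3.085, 0.487, 3.113]
tcp_rot: [3.085, 0.51, 3.112]
tcp_rot: [3.084, 0.532, 3.11]
tcp_rot: [3.083, 0.554, 3.109]
tcp_rot: [3.082, 0.58, 3.107]
tcp_rot: [3.08, 0.602, 3.105]
tcp_rot: [3.079, 0.624, 3.103]
tcp_rot: [3.077, 0.647, 3.102]
tcp_rot: [3.076, 0.671, 3.1]
tcp_rot: [3.075, 0.695, 3.098]
tcp_rot: [3.073, 0.718, 3.096]
tcp_rot: [3.072, 0.742, 3.093]
t: 8.38
eef_pos: [821.6, -23.9, 773.5]
tcp_rot: [3.07, 0.765, 3.091]
ft_force: [-0.0, -0.4, 0.1]
opening: 0.007
grip_force: 0.0
[-0.16  0.62  0.05  0.15  1.72 -1.63]
```

```bash
cat >> h.py <<'E'
from scipy.spatial.transform import Rotation as Ro
def now():
    s=env.state();R=Ro.from_euler('xyz',s["tcp_rot"]).as_matrix();p=np.array(s["eef_pos"])
    return p,R
BO=np.array([609,-229.5,0]);BY=.02
RB=Ro.from_euler('z',BY).as_matrix()
def corner(p,R): # finger top-front corner in box frame (tip centre -10 tool x)
    return RB.T@(p+R@[-10,0,19]-BO), RB.T@(p+R@[10,0,19]-BO)
def goto(c): # tool shift bringing top-front corner to box point c
    p,R=now();return R.T@(BO+RB@np.array(c,float)-(p+R@[-10,0,19]))
E
python3 - <<'E'
from h import *
p,R=now();print(R);print(corner(p,R));print(goto([-110,0,160]), goto([-70,0,111]))
E
```

```text
[[-0.72  0.    0.69]
 [ 0.04  1.    0.04]
 [-0.69  0.05 -0.72]]
(array([237.08, 201.26, 766.75]), array([222.7 , 202.27, 752.89]))
[ 659.84 -239.45  190.76] [ 665.02 -241.15  253.77]
```

```bash
python3 -m crank '[[37,-13,10,0,0],[74,-26,20,0,0],[111,-39,30,0,0],[148,-52,40,0,0],[185,-66,50,0,0],[222,-80,60,0,0],[259,-93,70,0,0],[296,-106,80,0,0],[333,-120,90,0,0],[370,-134,105,0,0]]'; python3 -c "
from h import *
print(env.state()['joints'],goto([-110,0,160]))"
```

```text
t: 9.22
eef_pos: [663.2, -117.1, 503.0]
tcp_rot: [3.071, 0.766, 3.091]
ft_force: [1.0, -0.2, 0.9]
opening: 0.001
grip_force: 0.0
[-0.4   0.14  1.52  0.43  0.82 -2.13] [ 361.73 -132.11  109.69]
```

```bash
python3 -m crank '[[36,-13,11,0,0],[72,-26,22,0,0],[108,-39,33,0,0],[144,-52,44,0,0],[180,-66,55,0,0],[216,-80,66,0,0],[252,-92,77,0,0],[288,-105,88,0,0],[324,-119,99,0,0],[360,-132,110,0,0]]'; python3 -c "
from h import *
t=env.read_camera('top')['img'];s=env.read_camera('side')['img']
W=np.zeros((600,800,3),np.uint8)
W[:450,:400]=cv2.resize(s[190:340,290:423],(400,450),interpolation=2);W[:390,410:790]=cv2.resize(t[115:245,330:457],(380,390),interpolation=2);cv2.imwrite('pics/c2.png',W)
print(env.state()['joints'],corner(*now()),goto([-110,0,160]))"
```

```text
t: 10.05
eef_pos: [559.1, -163.8, 312.4]
tcp_rot: [3.087, 0.704, 3.068]
ft_force: [-0.5, 0.2, 0.2]
opening: 0.002
grip_force: 0.0
[-0.57  0.15  1.99  0.79  0.53 -2.68] (array([-28.93,  66.18, 304.18]), array([-44.12,  67.61, 291.25])) [150.06 -76.81  57.64]
```

View pics/c2.png

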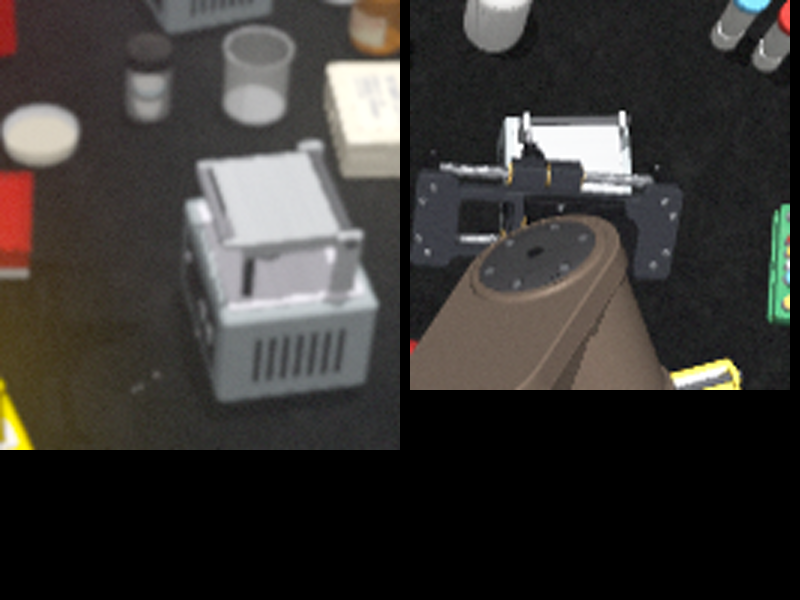

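```bash
python3 -m crank '[[0,0,-3,7,0],[0,0,-6,14,0],[0,0,-9,21,0],[0,0,-12,28,0],[0,0,-15,35,0],[0,0,-18,42,0],[0,0,-21,49,0],[0,0,-24,56,0],[0,0,-27,63,0],[0,0,-30,70,0]]'|grep rot;  python3 -m crank '[[0,0,0,7,0],[0,0,0,14,0],[0,0,0,21,0],[0,0,0,28,0],[0,0,0,35,0],[0,0,0,42,0],[0,0,0,49,0],[0,0,0,56,0],[0,0,0,63,0],[0,0,0,70,0]]'|grep rot;  python3 -m crank '[[0,0,0,7,0],[0,0,0,14,0],[0,0,0,21,0],[0,0,0,28,0],[0,0,0,35,0],[0,0,0,40,0]]'; python3 -c "
from h import *
print(env.state()['joints'],now()[1])"
```

```text
tcp_rot: [2.456, 0.179, 1.796]
tcp_rot: [2.679, -0.553, 0.771]
t: 12.32
eef_pos: [539.5, -164.4, 335.2]
tcp_rot: [-3.08, -0.703, -0.083]
ft_force: [-0.6, -1.2, 0.4]
opening: 0.0
grip_force: 0.0
[-0.6   0.09  1.98  0.74  0.58  0.51] [[ 0.76 -0.04  0.65]
 [-0.06 -1.    0.01]
 [ 0.65 -0.05 -0.76]]
```

```bash
sed -i 's/R@\[-10,0,19\]/R@[1000,0,19]/g; s/R@\[10,0,19\]/R@[-10,0,19]/g; s/R@\[1000,0,19\]/R@[10,0,19]/g' h.py; python3 -c "
from h import *
print(corner(*now()),goto([-90,0,150]))"
```

```text
(array([-48.25,  65.58, 327.2 ]), array([-63.43,  67.15, 314.27])) [-141.07   76.28  108.27]
```

```bash
python3 -m crank '[[-28,15,21,0,0],[-56,30,43,0,0],[-84,45,65,0,0],[-112,61,86,0,0],[-141,76,108,0,0],[-141,76,108,0,0],[-141,76,108,0,0]]'; python3 -c "
from h import *
t=env.read_camera('top');s=env.read_camera('side')
p,R=now();print(env.state()['joints'],env.state()['tcp_rot'],corner(p,R),goto([-55,0,111]))
print(R)
W=np.zeros((600,800,3),np.uint8)
for r in(s,t):
  u=pix(r,p+R@[10,0,19]);print('corner px',u)
W[:450,:400]=cv2.resize(s['img'][190:340,290:423],(400,450),interpolation=2);W[:390,410:790]=cv2.resize(t['img'][115:245,330:457],(380,390),interpolation=2);cv2.imwrite('pics/c3.png',W)
"
```

```text
t: 12.9
eef_pos: [497.6, -232.3, 154.1]
tcp_rot: [-3.084, -0.698, -0.076]
ft_force: [-0.9, 0.3, 0.2]
opening: 0.001
grip_force: 0.0
[-0.79  0.38  2.22  1.55  0.49 -0.58] [-3.08 -0.7  -0.08] (array([-90.1 ,  -0.7 , 149.83]), array([-105.3 ,    0.81,  136.93])) [ 1.57 -1.07 52.31]
[[ 0.76 -0.04  0.65]
 [-0.06 -1.    0.01]
 [ 0.65 -0.05 -0.76]]
corner px [332.9  251.93]
corner px [388.45 199.74]
```

View pics/c3.png

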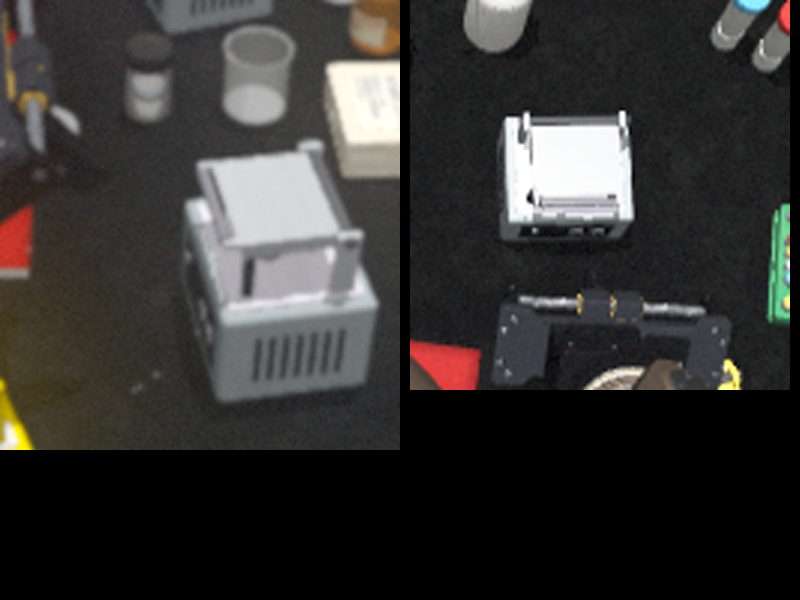

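```bash
python3 -m crank '[[0,0,15,0,0],[0,0,30,0,0],[1,-1,45,0,0],[1,-1,52,0,0],[1,-1,52,0,0]]'; python3 -c "
from h import *
t=env.read_camera('top');s=env.read_camera('side')
p,R=now();print(env.state()['joints'],corner(p,R),goto([-30,0,111]),goto([-30,0,126]))
W=np.zeros((600,800,3),np.uint8)
cl=lambda i:cv2.convertScaleAbs(i,alpha=2.2,beta=10)
for r in(s,t):
  u=pix(r,p+R@[10,0,19]);print('corner px',u)
W[:450,:400]=cv2.resize(cl(s['img'][210:310,330:419]),(400,450),interpolation=2);W[:390,410:790]=cv2.resize(cl(t['img'][140:220,350:428]),(380,390),interpolation=2);cv2.imwrite('pics/c4.png',W)
"
```

```text
t: 13.42
eef_pos: [534.8, -229.4, 120.1]
tcp_rot: [-3.085, -0.704, -0.075]
ft_force: [-0.6, -0.2, 0.2]
opening: -0.001
grip_force: 0.0
[-0.73  0.49  2.19  1.76  0.46 -0.76] (array([-55.2 ,   0.62, 112.47]), array([-70.37,   2.06,  99.52])) [18.21 -0.79 17.46] [27.92 -1.44  6.05]
corner px [350.67 264.3 ]
corner px [385.38 189.92]
```

View pics/c4.png

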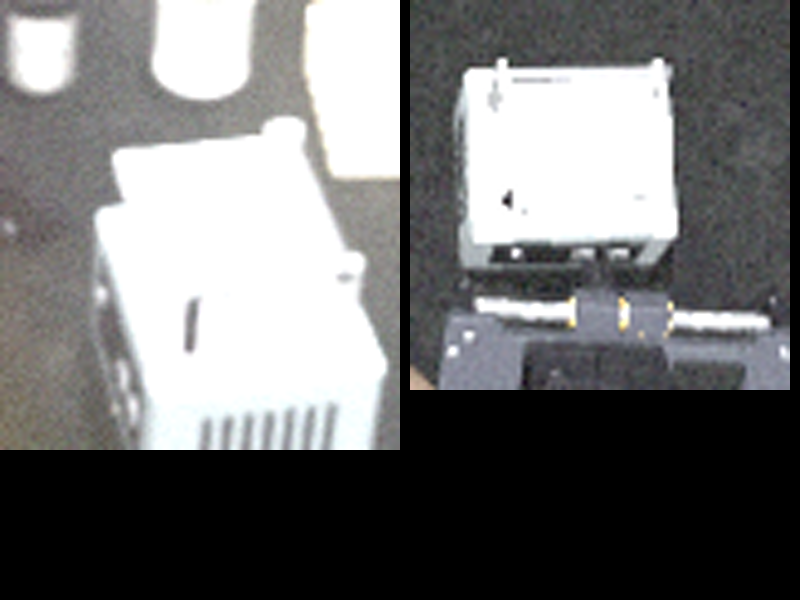

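```bash
python3 -c "
from h import *
for x in(-25,-20,10,14):print(x,goto([x,0,109]))"
```

```text
-25 [20.71 -1.   22.23]
-20 [24.51 -1.29 25.47]
10 [47.27 -3.04 44.93]
14 [50.31 -3.28 47.53]
```

```bash
python3 -m crank '[[4,0,4,0,0],[8,0,9,0,0],[12,0,13,0,0],[16,-1,18,0,0],[20,-1,22,0,0],[20,-1,22,0,0]]'; python3 -c "
from h import *
t=env.read_camera('top');s=env.read_camera('side')
p,R=now();print(env.state()['joints'],corner(p,R));[print(x,goto([x,0,109])) for x in(0,10,14)]
W=np.zeros((600,800,3),np.uint8)
for r in(s,t):
  u=pix(r,p+R@[10,0,19]);print('corner px',u)
W[:450,:400]=cv2.resize((s['img'][210:310,330:419]),(400,450),interpolation=2);W[:390,410:790]=cv2.resize((t['img'][140:220,350:428]),(380,390),interpolation=2);cv2.imwrite('pics/c5.png',W)
"
```

```text
t: 14.02
eef_pos: [563.5, -230.0, 114.9]
tcp_rot: [-3.085, -0.702, -0.076]
ft_force: [0.3, -0.1, -0.2]
opening: 0.005
grip_force: 0.2
[-0.69  0.52  2.14  1.76  0.44 -0.71] (array([-26.46,  -0.34, 106.74]), array([-41.66,   1.12,  93.83]))
0 [21.55 -2.01 15.39]
10 [29.15 -2.61 21.86]
14 [32.19 -2.84 24.45]
corner px [365.41 265.25]
corner px [385.03 179.97]
```

View pics/c5.png

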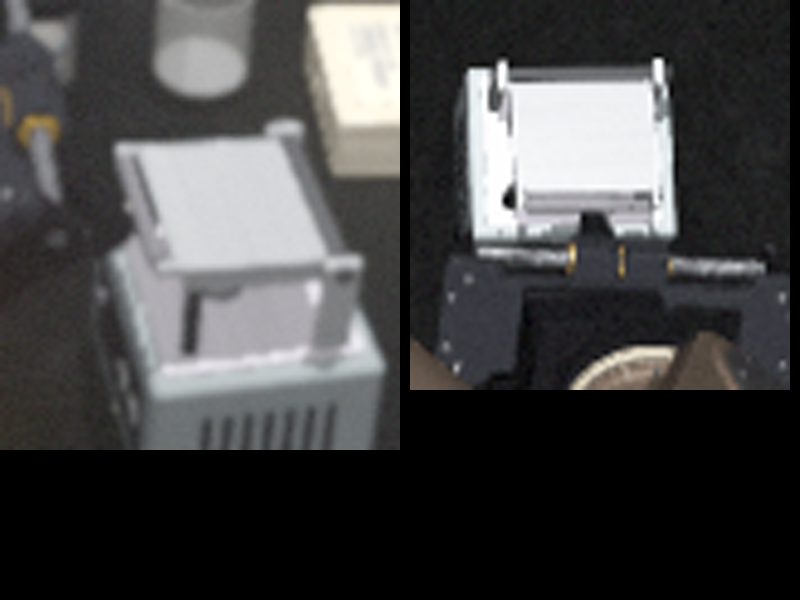

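The finger is under the roller and centred (crop about (595,213)). I'll push forward now.

```bash
python3 -m crank '[[4,0,3,0,0],[8,-1,6,0,0],[12,-1,9,0,0],[16,-2,12,0,0],[21,-2,15,0,0],[21,-2,15,0,0]]'; python3 -m crank '[[4,0,3,0,0],[8,0,6,0,0],[8,0,6,0,0],[8,0,6,0,0]]';  python3 -c "
from h import *
t=env.read_camera('top');s=env.read_camera('side')
p,R=now();print(env.state()['joints'],corner(p,R));[print(x,goto([x,0,109])) for x in(10,14)]
W=np.zeros((600,800,3),np.uint8)
W[:450,:400]=cv2.resize((s['img'][210:310,330:419]),(400,450),interpolation=2);W[:390,410:790]=cv2.resize((t['img'][140:220,350:428]),(380,390),interpolation=2);cv2.imwrite('pics/c6.png',W)
"
```

```text
t: 14.62
eef_pos: [589.5, -229.2, 117.5]
tcp_rot: [-3.085, -0.703, -0.076]
ft_force: [-0.4, 0.3, -0.5]
opening: 0.005
grip_force: 0.2
t: 14.95
eef_pos: [598.4, -229.6, 117.8]
tcp_rot: [-3.085, -0.702, -0.076]
ft_force: [-0.8, -1.3, -1.0]
opening: 0.006
grip_force: 0.2
[-0.64  0.54  2.06  1.69  0.41 -0.59] (array([  9.03,  -0.73, 109.56]), array([-6.18,  0.74, 96.65]))
10 [ 0.32 -0.77  1.05]
14 [ 3.37 -1.    3.64]
```

View pics/c6.png

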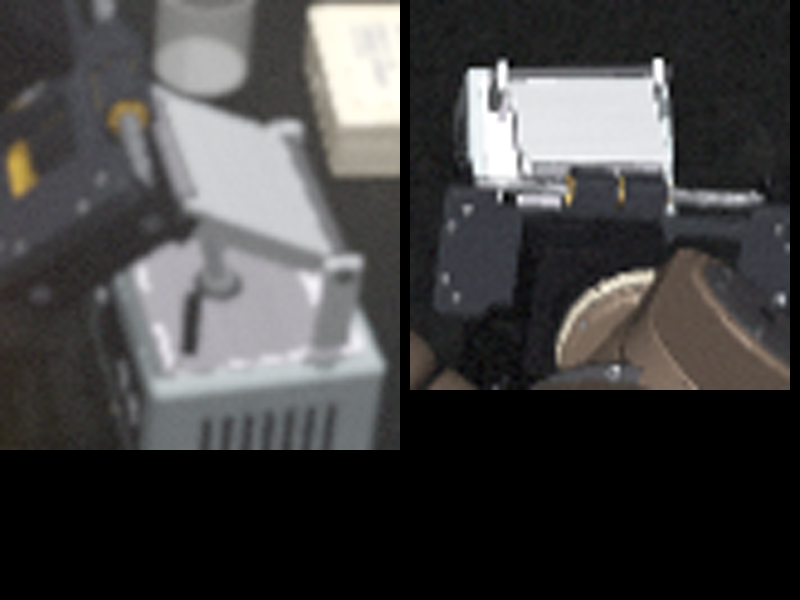

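```bash
python3 -c "
from h import *
s=env.read_camera('side');p,R=now()
f=lambda q:(pix(s,q)-[330,210])*4.5
print('corner',f(p+R@[10,0,19]),'low',f(p+R@[-10,0,19]),'back',f(p+R@[10,0,-50]))
for n,q in(('pivot',[0,0,80]),('off',[-15,0,113]),('on',[15,0,113]),('postR',[38,-43,130]),('FR',[-42,-58,80])):print(n,f(BO+RB@np.array(q)))
"
```

```text
corner [241.29 235.69] low [203.68 259.19] back [144.46 151.95]
pivot [215.58 286.72]
off [186.36 234.42]
on [255.2  227.02]
postR [340.89 261.55]
FR [150.27 396.01]
```

```bash
python3 -m crank '[[1.5,0,1.3,0,0],[3,0,2.6,0,0],[3,0,2.6,0,0]]'|grep -E "t:|force|pos"; python3 -m crank '[[1.5,0,1.3,0,0],[3,0,2.6,0,0],[3,0,2.6,0,0]]'|grep -E "t:|force|pos"; python3 -c "
from h import *
p,R=now();print(corner(p,R))
s=env.read_camera('side')['img'][250:290,365:395].mean(2).astype(int)
for r in s[::1]:print(' '.join('%3d'%v for v in r))
"
```

```text
t: 15.35
eef_pos: [602.7, -229.7, 118.0]
tcp_rot: [-3.085, -0.703, -0.076]
ft_force: [-1.4, 1.3, 1.0]
grip_force: 1.1
t: 15.6
eef_pos: [606.7, -230.0, 117.9]
tcp_rot: [-3.085, -0.702, -0.076]
ft_force: [-0.2, 0.6, 1.9]
grip_force: 1.1
(array([ 17.58,  -1.28, 109.84]), array([ 2.38,  0.19, 96.92]))
 68  69  91 107  90  81 115 136 142 151 168 194 201 203 202 203 201 202 202 200 202 201 202 200 200 201 201 201 202 201
 69  62  67  78  67  69  93 117 140 163 176 196 202 201 204 204 202 202 203 202 201 200 200 200 201 200 201 200 201 202
 70  63  61  61  52  59  76 112 150 175 185 196 202 202 203 203 203 202 202 201 201 203 199 201 201 203 202 201 200 202
 66  61  58  62  58  55  71 105 145 160 171 183 194 202 203 201 203 203 202 201 202 202 201 201 201 201 201 202 202 200
 59  53  54  57  53  55  59  84 115 126 136 149 170 186 194 198 201 202 202 201 200 201 200 201 201 201 200 201 200 199
 54  50  52  54  54  54  54  62  78  87 103 116 137 155 169 187 196 200 202 200 201 200 201 202 200 201 201 200 201 200
 51  50  54  55  56  55  58  54  59  69  81 100 124 132 145 161 175 188 196 199 2
[... 3298 characters left out ...]
 126  76  56  82 134 164 174 177 177 177 174 174 174 178 176 176 173 173 174 172 173 172 172 174 174
179 202 224 207 174 122  69  54  85 138 165 173 175 177 178 176 173 177 175 177 174 173 172 173 171 174 173 174 173 174
174 200 226 210 169 115  68  56  93 145 167 172 176 177 178 176 175 174 176 174 176 175 174 172 175 174 174 173 173 175
169 196 223 211 173 115  70  61  98 151 171 173 175 176 179 178 176 174 174 174 177 177 175 174 175 174 174 173 176 186
165 186 212 216 188 137 102  94 120 159 173 175 176 174 176 179 177 175 176 176 175 176 175 176 185 187 188 188 189 208
157 173 197 214 196 162 147 144 153 167 172 176 174 174 178 182 188 191 189 185 183 181 178 186 206 215 214 207 204 214
```

```bash
python3 -c "
from h import *
print(env.tips_ahead)
t=env.read_camera('top');s=env.read_camera('side')
p,R=now()
g=lambda i:(255*(i/255.)**.5).astype(np.uint8)
a=cv2.resize(g(s['img'][225:300,340:400]),None,fx=8,fy=8,interpolation=2)
b=cv2.resize(g(t['img'][145:195,360:414]),None,fx=5.5,fy=5.5,interpolation=2)
W=np.zeros((600,800,3),np.uint8);W[:600,:480]=a;W[:b.shape[0],490:490+b.shape[1]]=b
for q in([10,0,19],[-10,0,19],[10,0,-59],[37,0,-59],[10,0,0],[37,90,-59]):
  print(q,(pix(s,p+R@q)-[340,225])*8,(pix(t,p+R@q)-[360,145])*5.5+[490,0])
for q in([0,0,80],[-15,0,113],[15,0,113],[38,-43,130],[38,43,130],[-37,0,126]):print(q,(pix(s,BO+RB@q)-[340,225])*8,(pix(t,BO+RB@q)-[360,145])*5.5+[490,0])
cv2.imwrite('pics/c7.png',W)
"
```

```text
19.0
[10, 0, 19] [382.46 296.94] [627.11 104.57]
[-10, 0, 19] [315.39 338.73] [621.6  141.81]
[10, 0, -59] [188.45 127.76] [648.11 172.47]
[37, 0, -59] [282.88  65.66] [656.3 119.2]
[10, 0, 0] [336.82 257.14] [632.02 120.45]
[37, 90, -59] [359.64 353.48] [850.64 131.67]
[0, 0, 80] [303.25 389.72] [617.52 154.6 ]
[-15, 0, 113] [251.31 296.75] [627.9  166.17]
[15, 0, 113] [373.68 283.59] [625.62 106.69]
[38, -43, 130] [526.03 344.98] [717.71  50.32]
[38, 43, 130] [424.92 105.22] [539.75  51.36]
[-37, 0, 126] [163.5 266. ] [633.41 203.4 ]
```

View pics/c7.png

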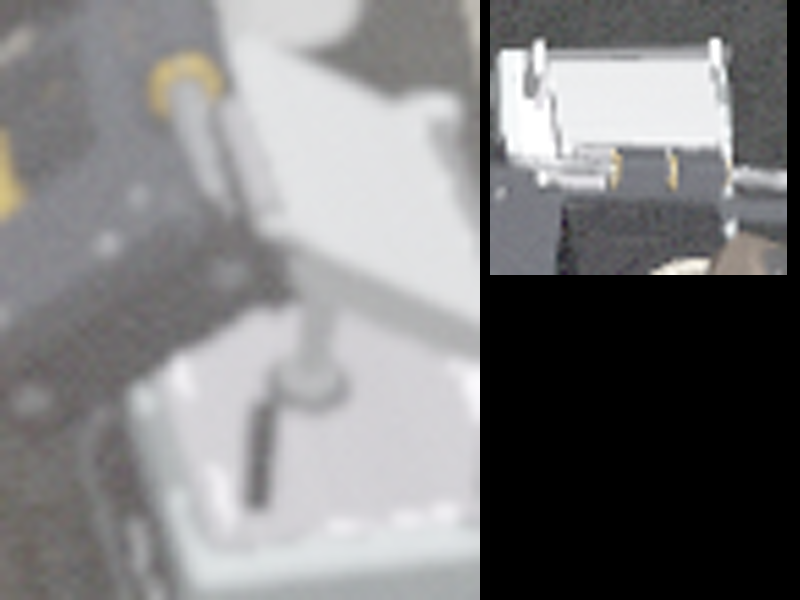

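```bash
python3 -c "
from h import *
s=env.read_camera('side')
im=cv2.imread('pics/side0.png').mean(2).astype(int)
p=np.array([179.7,598.3,212.]);R=Ro.from_euler('xyz',[np.pi,0,2.85]).as_matrix()
for y in(-53,53):
  for z in(-59,0,19):print(y,z,pix(s,p+R@[0,y,z]))
for r in range(20,80,2):print(r,' '.join('%3d'%v for v in im[r,155:205:2]))
"
```

```text
-53 -59 [172.53  54.07]
-53 0 [176.3   73.81]
-53 19 [177.47  79.96]
53 -59 [186.42  42.52]
53 0 [189.65  61.45]
53 19 [190.66  67.36]
20 143 145 134  60  39  39  40  40  41  41  43  47  35  40  41  58  75  75  75  79  87  81 124 142 140
22 144 143 142  97  42  37  42  37  41  35  40  36  37  50  55  44  56  67  66  60  59  48 101 139 142
24 142 141 142  94  37  35  44  38  38  44  38  38  35  41  40  43  64  62  52  45  50  46  75 136 141
26 142 142 143 119  46  37  36  41  39  42  40  38  37  41  34  43  50  52  45  46  46  44 102 132 138
28 142 142 140 116  42  42  42  37  42  40  41  38  40  44  37  46  41  60  56  62  66  59  99 137 142
30 142 143 140 102  43  41  41  40  36  33  45  42  36  41  42  48  50  53  86  96  61  48  76 139 142
32 139 137 133 102  55  52  48  53  47  50  49  48  47  45  59  61  53  60 109 109  78  48  75 137 142
34  99  92  93  73  68  67  69  67  64  62  53  51  46  59  61  51  61  99  96  75  68  74 117 141 141
36  66  66  78  66  68  71  67  74  72  70  57  48  76 108  54  53  78  79  67 104 113 129 141 142 140
38  54  50  51  51  50  55  54  49  49
[... 1424 characters left out ...]
39 143 144 139 131  56  43  42  77 140 142 142 140 143 141 141 140 142 142 141 142
68 140 137 138 140 138 142 143 143 137  65  44  46  63 131 140 145 142 141 142 141 142 143 143 142 142
70 140 140 142 142 139 140 143 142 142  94  44  45  49 125 141 142 140 140 143 141 140 143 141 142 141
72 142 142 138 142 140 140 144 142 140 119  72  55  47 126 143 142 142 141 141 141 139 140 142 142 142
74 140 143 143 143 142 142 140 142 142 141 135 121 115 133 142 142 142 142 140 143 143 141 142 141 140
76 143 143 142 142 142 140 140 142 141 141 140 141 142 142 141 143 141 140 142 144 140 138 139 141 141
78 140 142 142 139 142 138 141 138 139 142 141 143 142 141 144 142 143 140 142 144 143 142 143 142 142
```

```bash
python3 -m crank '[[-5,0,-4,0,0],[-10,0,-8,0,0],[-14,1,-12,0,0],[-18,1,-7,0,0],[-22,1,-3,0,0],[-22,1,-3,0,0]]'|grep -E "t:|force|pos";  python3 -m crank '[[4,0,3,0,0],[8,0,7,0,0],[12,-1,10,0,0],[16,-1,14,0,0],[16,-1,14,0,0]]'|grep -E "t:|force|pos"
cat >> h.py <<'E'
def stem(n=None):
    s=env.read_camera('side')['img'].mean(2).astype(int)
    for r in s[256:278,366:394]:print(' '.join('%3d'%v for v in r))
E
python3 -c "
from h import *
p,R=now();print(corner(p,R),env.state()['joints']);stem()"
```

```text
t: 16.3
eef_pos: [586.5, -229.7, 104.8]
tcp_rot: [-3.084, -0.7, -0.078]
ft_force: [-1.3, -0.2, -1.2]
grip_force: 0.2
t: 16.72
eef_pos: [609.9, -229.4, 105.7]
tcp_rot: [-3.085, -0.703, -0.075]
ft_force: [-1.0, 0.3, 0.6]
grip_force: 0.3
(array([20.79, -0.78, 97.64]), array([ 5.59,  0.67, 84.72])) [-0.63  0.57  2.04  1.74  0.4  -0.63]
 73  66  64  77  96 118 129 137 149 165 172 183 195 203 205 206 205 205 206 203 204 203 202 203 204 204 203 203
 69  61  58  63  76  84  88  99 111 127 142 162 180 192 200 204 203 203 203 203 203 203 204 204 204 205 203 203
 68  60  53  58  62  56  62  66  89 115 127 136 151 166 177 186 194 198 200 202 204 204 205 203 204 204 203 204
 60  55  53  55  55  52  56  60  86 112 124 126 128 133 141 154 167 177 184 192 198 200 202 203 204 204 203 204
 59  51  49  53  47  51  56  54  76 101 116 122 126 123 124 129 135 142 154 169 178 187 194 200 202 202 205 203
 50  50  49  50  52  50  50  50  66  80 101 115 124 123 123 123 124 121 130 137 145 159 172 182 191 196 200 203
 46  51  56  61  65  64  59  55  54  69  92 105 116 122 125 123 125 125 126 126 128 134 142 14
[... 997 characters left out ...]
 172 171 174 175 175 175 175
 86 109 144 162 172 171 156 122 106 124 138 143 142 140 137 129 113 129 162 170 171 172 172 172 173 176 174 176
135 153 167 174 173 170 156 118  95 109 126 134 138 138 134 119 104 122 159 172 172 172 171 173 174 175 175 174
165 172 175 174 171 156 135 106  86  94 112 120 123 123 116 106 104 128 160 169 172 171 171 173 174 175 174 176
175 177 176 172 159 130  98  77  80  99 108 112 109 109 106 109 125 149 165 173 171 172 172 171 174 174 175 176
176 176 176 172 152 110  73  63  90 128 138 133 126 123 127 139 153 165 171 174 170 171 172 172 173 175 175 175
177 178 177 170 144  96  63  56 100 151 163 163 155 155 156 164 170 172 173 174 173 171 171 171 173 176 176 176
```

```bash
python3 -m crank '[[1,0,1,0,0],[2.3,0,2,0,0],[2.3,0,2,0,0]]'|grep -E "t:|force|pos";  python3 -m crank '[[1,0,1,0,0],[2.3,0,2,0,0],[2.3,0,2,0,0]]'|grep -E "t:|force|pos"; python3 -c "
from h import *
p,R=now();print(corner(p,R),env.state()['joints']);stem()"
```

```text
t: 17.02
eef_pos: [611.1, -229.4, 105.0]
tcp_rot: [-3.085, -0.7, -0.076]
ft_force: [-8.2, 0.5, 1.1]
grip_force: 4.3
t: 17.27
eef_pos: [612.6, -229.4, 104.4]
tcp_rot: [-3.085, -0.698, -0.077]
ft_force: [-22.1, 2.0, 8.5]
grip_force: 12.1
(array([23.46, -0.81, 96.33]), array([ 8.21,  0.67, 83.47])) [-0.62  0.57  2.04  1.73  0.4  -0.61]
 78  74  68  68  68  85  91 100 119 134 152 171 186 196 202 203 202 204 202 203 202 203 203 202 203 204 202 202
 70  71  70  64  59  59  64  71  87 110 128 140 158 172 183 193 198 200 202 203 202 202 201 202 203 202 201 202
 67  70  66  63  55  58  55  58  73 103 121 125 131 141 151 165 176 188 196 199 201 200 202 201 201 202 203 203
 65  64  62  56  53  54  56  56  67  95 113 121 123 124 131 136 143 155 168 181 189 197 201 199 202 202 203 202
 60  58  60  52  49  57  57  58  63  75  93 106 117 122 126 124 124 127 139 149 163 173 181 192 198 199 202 201
 56  52  47  49  51  53  53  53  49  60  67  87 106 118 121 124 125 123 126 129 133 140 152 167 180 188 194 198
 53  51  49  45  60  61  63  62  54  50  61  77  94 111 120 122 122 125 120 124 123 126 129 1
[... 998 characters left out ...]
 172 173 173 175 176 175 175
 52  63  81 112 139 153 145 117 106 122 139 145 142 140 136 125 113 131 159 169 172 170 171 175 175 175 175 174
 71 102 133 150 164 166 154 118  96 112 127 133 139 137 131 121 103 122 159 170 172 172 172 174 174 174 176 172
113 143 164 170 167 154 137 105  87  95 107 118 125 123 117 106 103 129 159 170 170 170 172 171 175 173 174 176
150 166 175 174 161 134  99  78  80  98 108 110 108 107 104 112 121 148 164 173 172 171 172 171 174 173 175 174
172 176 176 171 153 113  70  58  88 129 137 137 127 122 127 141 155 164 170 172 173 173 171 171 173 174 176 174
176 175 176 170 145 101  64  61  98 150 164 160 155 154 158 166 169 172 171 172 171 173 170 172 172 174 174 174
```

```bash
python3 -m crank '[[-4,0,-3,0,0],[-12,0,-10,0,0],[-20,1,-17,0,0],[-28,1,-24,0,0],[-36,2,-31,0,0],[-44,2,-38,0,0],[-52,3,-45,0,0],[-64,3,-55,0,0],[-76,4,-65,0,0]]'|grep -E "t:|force|pos";  python3 -m crank '[[-15,0,-20,0,0],[-30,0,-50,0,0],[-30,0,-80,0,0],[-30,0,-100,0,0],[-30,0,-100,0,0],[-30,0,-100,0,0]]'|grep -E "t:|force|pos"; python3 -c "
from h import *
p,R=now();print(corner(p,R),env.state()['joints'])
s=env.read_camera('side')['img'];t=env.read_camera('top')['img']
a=cv2.imread('pics/side0.png');b=cv2.imread('pics/top0.png')
for n,x,y,bx in(('sguard',s,a,(225,320,350,415)),('tguard',t,b,(148,198,358,408)),('splain',s,a,(145,205,325,385)),('stand',s,a,(195,250,285,392)),('tall',t,b,(145,235,205,320))):
  d=cv2.absdiff(x,y)[bx[0]:bx[1],bx[2]:bx[3]].max(2);ys,xs=np.where(d>40);print(n,len(ys),(ys.min()+bx[0],ys.max()+bx[0],xs.min()+bx[2],xs.max()+bx[2]) if len(ys) else '')
stem()
cv2.imwrite('pics/f1.png',s);cv2.imwrite('pics/f2.png',t)
"
```

```text
t: 18.07
eef_pos: [514.4, -229.7, 105.9]
tcp_rot: [-3.085, -0.703, -0.076]
ft_force: [-1.0, 0.3, -0.4]
grip_force: 0.0
t: 18.57
eef_pos: [427.4, -229.6, 163.4]
tcp_rot: [-3.087, -0.704, -0.076]
ft_force: [-0.2, -0.1, 0.2]
grip_force: 0.0
(array([-161.66,    2.69,  155.38]), array([-176.83,    4.15,  142.43])) [-0.94  0.31  2.34  1.53  0.56 -0.7 ]
sguard 0 
tguard 0 
splain 0 
stand 10 (np.int64(244), np.int64(249), np.int64(285), np.int64(287))
tall 64 (np.int64(230), np.int64(234), np.int64(299), np.int64(319))
218 219 219 219 220 217 217 218 215 217 217 217 217 217 216 216 217 216 217 215 216 216 217 216 214 215 217 217
217 218 220 219 219 217 216 218 216 216 216 217 216 217 216 216 216 216 217 217 216 216 216 216 215 215 216 217
214 218 219 220 219 218 218 216 217 217 217 216 217 217 215 216 216 216 216 216 216 215 215 215 215 215 216 217
211 217 218 220 220 219 217 216 217 215 216 216 217 215 216 216 214 216 216 216 217 216 217 216 215 214 215 216
209 216 218 219 218 218 218 217 217 217 216 216 216 216 217 216 215 216 216 217 216 215 215 216 215 214 215 216
207 214 218 218 218 21
[... 1181 characters left out ...]
 126 126 124 124 124 123 125
161 159 160 158 153 145 145 143 139 133 127 126 124 124 124 125 127 123 122 125 123 125 125 125 127 127 126 127
163 163 163 161 143 129 126 125 125 125 125 122 124 125 124 124 123 126 128 128 132 134 135 141 143 143 142 142
176 175 175 169 149 127 121 122 120 122 123 122 126 123 119 119 121 133 141 145 150 152 155 156 160 162 162 163
178 176 176 172 151 127 113 106 112 121 117 117 116 115 111 121 133 150 160 163 166 169 168 169 170 171 173 174
178 178 177 174 151 119  92  88 101 136 141 135 130 126 129 142 155 167 171 170 173 171 173 172 173 175 174 175
177 177 176 171 144 102  72  70 104 152 165 162 155 154 156 167 172 172 171 173 174 172 172 171 173 173 175 175
```

```bash
python3 -c "
from h import *
print(env.job_done())"
```

```text
the job is handed in; nothing more can be done
None
```

The job is handed in at about 18.6 s of the 42 s: the laser unit's toggle is pushed over to its stop on the hinge side and the guard is shut again. Nothing else shows as moved in the images, but the call returned no verdict, and the toggle cannot be seen under the shut guard to confirm it stayed on.

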